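# Call station: find the balance point of the sprung cover and hold it there for adjustment

### The arm

A 6-joint arm with a two-finger parallel gripper is mounted at the origin on a cart in front of the work surface, level with it; the furniture and walls round the work are solid. World frame = base frame: x ahead of the robot, y to its left, z up, the work surface at z = 0. Lengths are in m, angles in rad, forces in N, time in s.
With the tool pointing down it reaches from about 0.375 to 0.9 m from the base axis. Payload 3.1 kg.
Tool frame: the origin (TCP) lies on the centre line of the jaws, within the pads' length; the fingertips stand 19 mm ahead of it and the grasp point (between the pads) is the TCP; z points along the fingers, y is the direction in which the jaws open and shut (so a half turn about z gives the same grasp; the last joint's range is limited). The gripper opens to 85 mm and grips with 20 to 120 N. Pads are 22 mm wide; open, the fingers measure 114 mm over their backs; the gripper's body (76 mm by 85 mm) begins 54 mm behind the grasp point. The pads swing forward as they close: fully open they stand 13 mm farther back than shut.
Start: joints at [1.018, 0.527, 1.433, -0, 1.181, -0.178], TCP at [0.228, 0.582, 0.25] pointing down, gripper open.
Joint ranges: [-3.08, 3.08], [-0.75, 2.2], [0.22, 2.44], [-1.43, 4.57], [0, 2.65], [-2.85, 2.85]. Speed limits (rad/s): [2.79, 2.79, 3.14, 3.14, 3.14, 3.14].

### API

Orientations are given as a unit quaternion [x, y, z, w].
In Python, from station import manip, imaging, workorder gives the robot as it stands.
- The arm moves only by the shell command python3 -m creep 'ROWS' [FORCE]. ROWS is a JSON object of lists of equal length, an entry for each row: "claw": the finger opening in cm, from 0 to 8.54; "dp": the shift along the tool's x, y, z in cm, a list of three; "roll": the turn about the tool's z in rad. In form: {"claw": [claw, ...], "dp": [[dx, dy, dz], ...], "roll": [roll, ...]}. A call has 1 to 12 rows; each row is the pose to reach, as a shift and turn from the pose commanded when the call began, along the tool's axes at that moment; what a row does not reach only later rows make up. A row lasts 1/10 s, in which the tool goes at most 50 mm and 8.59 degrees, less where a joint would pass 70% of its speed; a pose out of reach is approached as far as the arm can. A call with a gripper value outside its range is refused whole. The fingers move at their own pace and stop on an object; FORCE is the grip in N (left out, the last holds). Time passes only in rows, so rows that repeat a pose let the fingers close. It gives the time, the measured TCP pose, the force and the opening at its end, in the units of the state.
- manip.sense(): the state, without advancing time (a new reading comes with each control period).
- imaging.snapshot(name): name is "side" or "top" or "wrist"; returns a dict with "image" (420x560x3 uint8, red, green, blue), "z_map" (420x560 float32, m along the optical axis (not along the pixel's ray), 0 where there is no reading), "vfov" (degrees; the focal length in pixels is half the picture's height over the tangent of half this angle, whatever the lens; pixels are square), "cx", "cy" (the principal point, pixels), "R" (3x3) and "t" (3): a world point X has camera coordinates R X + t. Camera axes: x right, y down, z forward; pixel columns grow to the right and rows downward; lengths in m; the calibration is good to about 2 mm. The wrist camera is an equidistant fisheye: a pixel r from the principal point sees the ray r / f radians off the axis. A picture is of the moment at which its call begins.
- workorder.sign_off(): hands the job in, once; it reports no verdict.
The state is a dict: "t": time; "q": joint angles; "qd": joint speeds; "tau": joint torques, N m; "tcp_pos": TCP position; "tool_rot": TCP orientation; "force": force on the tool from outside, world axes, zero at the start; "ft_torque": the same for the moment, N m; "finger_gap": opening from 0.0 (shut) to 1.0 (fully open).
Only numpy, scipy, OpenCV 4.12 (cv2) and the standard library are available. Lean on these libraries where they do the work, as an engineer would, in place of code of your own. Each camera call takes 0.05 s, during which the arm holds its last target.

### The job

The springs of the red call station's cover want adjusting: pull the latch knob on its front straight out until the black ring mark on the stem shows and the cover pops ajar, and let the knob go home again. Then raise the cover by its handle a little past its balance point, pause there a moment without letting the springs throw it open, and bring it back about a finger's breadth below the balance point, where it wants to fall shut. Finish still holding it there, steady, so that I can turn the spring anchor screws; leave everything else on the bench where it is.

Things in the scene. Friction and masses are not known exactly. Their poses are not given: they have to be found in the camera images.
- housing: Red sheet-steel wall call station lying on its back, fixed to the bench: a box 140 mm deep (its x) by 180 mm wide (its y) by 60 mm high, closed by a red cover. Origin: centre of its underside, on the bench. Its -x side is the front with the latch knob, roughly towards the robot; the hinge is along its +x top edge, z is up. Only its place and yaw vary.
- hinge_axis (a point): Middle of the cover's hinge axis, along the housing's y; at x = +73.5, z = +63 mm in the housing's frame. Moment to lift the cover: about 1.0 N m at 0.2 rad, 0.5 at 0.65, 0.17 at 0.86 (9, 5, 1.5 N at the handle); past 0.96 rad it must be held back: 0.15 N m at 1.05, 0.4 at 1.2.
- cover: The sprung cover: red steel panel 146 x 190 mm, 3 mm thick, 0.33 kg, with a 10 mm skirt and a steel bow handle on top; the panel's top lies 65 mm above the bench when shut. Origin on the hinge axis; when shut its axes are parallel to the housing's and the panel runs from x = -4 to -152 mm.
- cover_hinge (a joint): Angle of the cover, rad: 0 shut, grows as it opens, stop at 1.5. Latched it reads under 0.01; freed, a pin lifts it ajar to about 0.11. Sprung struts go over centre at the balance point, 0.96 rad (55 degrees): below it the cover pulls shut, above it open, and it slams if let go. It must not pass 1.38 rad or move faster than 4 rad/s.
- handle (a point): Middle of the grip: round steel bar 12 mm thick, parallel to the hinge, free over 70 mm, 45 mm above the panel. In the cover's frame x = -105, y = 0, z = +45 mm: at angle a it is -105 cos a + 45 sin a mm along the housing's x and 105 sin a + 45 cos a mm up from the hinge axis. Fingers can pinch it from above, closing along the housing's x; the bar can turn between them.
- latch (a joint): Travel of the latch bolt, m: 0 home, grows as the knob is pulled out along the housing's -x, end stop at 0.015. The black ring mark on the stem leaves the bush at 0.011; the cover is free from about 0.010. Its spring pulls back with 3.5 N at 0 and 8 N at 0.013 and takes it home when let go.
- latch_knob (a point): Middle of the latch knob: black fluted cylinder 22 mm in diameter, 24 mm long, its axis along the housing's x, 38 mm above the bench. When home it lies at x = -101, y = -50 mm in the housing's frame, its near end 19 mm in front of the front wall; it moves with the latch. Fingers can pinch it from above, closing along the housing's y.
- lever_press: Green hand lever press behind and left of the housing, fixed, 443 mm tall, always in this place (x = 0.69, y = -0.01 m). Its lever slopes up towards the robot and ends in a black ball 40 mm in diameter, centred at x = 0.53, y = 0.04, z = 0.40 m: keep the arm and gripper clear of it on the way to and over the housing.
- torque_driver: Torque screwdriver, blue handle, 201 mm long, lying on the bench left of the housing. Leave it.
- hook_plate: Small white metal angle bracket, 30 x 60 x 31 mm, in front of the left half of the housing. Leave it.
- capsule_1: Round receiver capsule, 40 mm in diameter, 15 mm high, beside the housing's left side. Leave it.
- screwdriver_cross: Cross screwdriver, red handle, 201 mm long, farther left. Leave it.
- keypad_1: Loose steel keypad module, 78 x 62 x 18 mm, at the left. Leave it.

How it is judged:
On the way, in this order (a step that is already met when the one before it is completed fails the run):
1. the latch knob is pulled out to its ring mark and the cover has popped ajar (value of joint latch above 0.0105 m and value of joint cover_hinge above 0.04 rad), for 0.2 s.
2. the cover is held past its balance point, at least 0.04 rad beyond it (value of joint cover_hinge above 1 rad and contact force between the fingers and cover above 0.3 N), for 0.3 s.
At the end, for the whole second after the job is handed in: the fingers hold the cover still, 0.03 to 0.22 rad (up to 25 mm at the handle) below its balance point (joint 0.74 to 0.93), and the latch bolt is back home (value of joint cover_hinge between 0.74 and 0.93 rad and velocity of joint cover_hinge between -0.15 and 0.15 rad/s and contact force between the fingers and cover above 0.3 N and value of joint latch below 0.004 m); the arm keeps its last pose, push and grip.
It fails at once if the cover is thrown open, past 1.38 rad (value of joint cover_hinge above 1.38 rad).
It fails at once if the cover is flung or slams (over 4 rad/s) (velocity of joint cover_hinge above 4 rad/s or velocity of joint cover_hinge below -4 rad/s).
It fails at once if another thing on the bench is pushed away by more than 30 mm (distance of any of torque_driver, hook_plate, capsule_1, screwdriver_cross, keypad_1 from where it was at the start of the episode above 0.03 m).
It also fails if it takes over 50 s, if anything falls off the work surface, if the arm or the gripper's body presses on something with over 40 N, if the wrist force passes 120 N, or if a joint passes its speed limit or range.

## Working session

There is one attempt and no reset: what is moved stays moved. The work goes in short steps, Python scripts to look and compute and a shell command to move; the robot and the scene stay as the last step left them, time stands still between calls to the robot, and variables do not carry over. Pictures are saved under pics/ and viewed, and the job is handed in when it is done.

```bash
ls; mkdir -p pics; python3 - <<'E'
from station import manip, imaging
import cv2
s=manip.sense(); print(s)
for n in ["side","top","wrist"]:
    d=imaging.snapshot(n); cv2.imwrite(f"pics/{n}0.png",d["image"][:,:,::-1]); print(n,d["vfov"],d["cx"],d["cy"],d["R"],d["t"])
    import numpy as np; np.savez(f"{n}0.npz",**d)
E
```

```text
pics
{'t': 0.0, 'q': array([ 1.01848946e+00,  5.28444998e-01,  1.43389303e+00, -1.09335122e-05,
        1.18136343e+00, -1.78489932e-01]), 'qd': array([ 8.04655138e-04, -6.58724939e-04, -5.36033966e-04,  4.35931265e-04,
       -5.62268275e-05, -2.15659062e-03]), 'tau': array([-7.40688647e-04, -4.42363715e+01, -1.78021646e+01, -1.97374256e-04,
        8.63154331e-03, -1.12284607e-05]), 'tcp_pos': array([0.22784932, 0.58127822, 0.24934951]), 'tool_rot': array([ 1.85819952e-01,  9.82583245e-01, -9.86597180e-04, -3.72038499e-04]), 'force': array([-0.28863467, -0.20464917,  0.40520824]), 'ft_torque': array([0.01059441, 0.00093582, 0.00687027]), 'finger_gap': 1.0004983529586244}
side 49.27150679372892 286.2786090749163 213.15097671620254 [[ 0.99153286 -0.12901268  0.01477584]
 [-0.0699068  -0.62620653 -0.77651685]
 [ 0.10943325  0.76890904 -0.62992321]] [-0.53129269  0.10848177  0.93451311]
top 43.63395401628996 283.1216585456711 207.86560855036686 [[ 0.01266014 -0.99990111 -0.00612267]
 [-0.99382373 -0.01190762 -0.11032952]
 [ 0.11024571  0.00748164 -0.9938762 ]] [0.00754124 0.54841198 0.996507  ]
wrist 65.70646984690485 277.4351597890695 212.4568837287348 [[ 0.36445206  0.93122009 -0.00195841]
 [ 0.88349017 -0.34510577  0.31677615]
 [ 0.29431246 -0.11717995 -0.94849831]] [-0.62337768 -0.04168464  0.37971892]
```

View pics/top0.png

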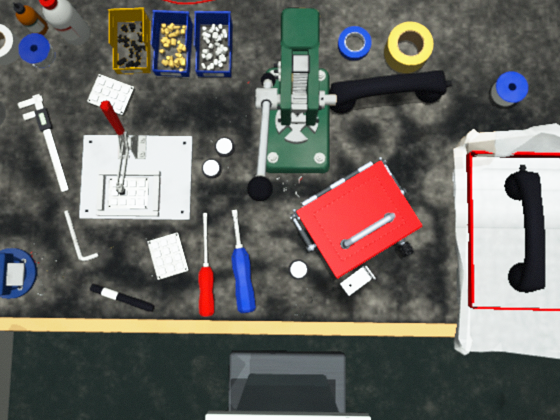

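View pics/side0.png

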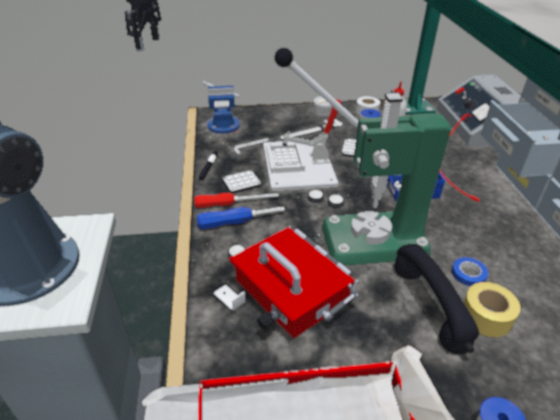

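View pics/wrist0.png

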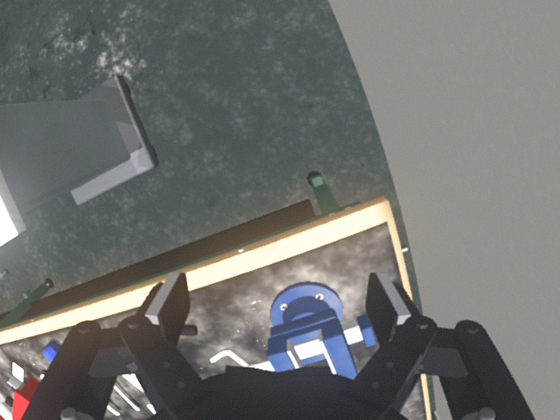

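The top view shows the red cover around (358,220), its handle from (345,243) to (393,216), the black knob at about (403,250) and the bracket at (357,281). The housing's yaw is about +30°.

```bash
cat > h.py <<'E'
import numpy as np, cv2
def load(n):
    return dict(np.load(n+".npz"))
def f(d): return 210/np.tan(np.radians(float(d["vfov"]))/2)
def ray(d,u,v):
    R,t=d["R"],d["t"]; c=-R.T@t
    return c,R.T@np.array([(u-d["cx"])/f(d),(v-d["cy"])/f(d),1.])
def plane(d,u,v,z):
    c,r=ray(d,u,v); return c+r*(z-c[2])/r[2]
def cloud(d):
    v,u=np.mgrid[:420,:560]; z=d["z_map"]
    P=np.stack([(u-d["cx"])/f(d)*z,(v-d["cy"])/f(d)*z,z],-1)
    return (P-d["t"])@d["R"]
def proj(d,X):
    p=d["R"]@np.asarray(X)+d["t"]; return p[:2]/p[2]*f(d)+[d["cx"],d["cy"]]
E
python3 - <<'E'
from h import *
for n in ["top0","side0"]:
    d=load(n); P=cloud(d); im=d["image"].astype(int)
    red=(im[...,0]>110)&(im[...,1]<70)&(im[...,2]<70)
    v,u=np.mgrid[:420,:560]
    reg=(P[...,0]>.3)&(P[...,0]<.75)&(P[...,1]>-.35)&(P[...,1]<0.05)&(d["z_map"]>0)
    m=red&reg&(abs(P[...,2]-.065)<.006)
    print(n,m.sum(), np.median(P[m][:,2]))
    pts=np.array([plane(d,a,b,.065)[:2] for a,b in zip(u[m],v[m])],np.float32)
    r=cv2.minAreaRect(pts*1000); print(r, cv2.boxPoints(r))
    # handle: height>0.095
    m2=reg&(P[...,2]>.100)&(P[...,2]<.125)
    q=P[m2]; 
    mm=im[m2]; 
    r2=cv2.minAreaRect((q[:,:2]*1000).astype(np.float32)); print("handle",m2.sum(),q.mean(0),r2)
    # knob dark
    m3=reg&(im.max(-1)<50)&(P[...,2]>.025)&(P[...,2]<.06)
    k=P[m3]; print("knob",m3.sum(),np.median(k,0) if len(k) else 0, [ (u[m3].min(),u[m3].max(),v[m3].min(),v[m3].max()) if len(k) else 0])
E
python3 - <<'E'
import cv2
a=cv2.imread('pics/top0.png')[150:320,240:480]; b=cv2.imread('pics/side0.png')[210:350,190:390]
cv2.imwrite('pics/c1.png',cv2.resize(a,None,fx=3.2,fy=3.2,interpolation=2)); cv2.imwrite('pics/c2.png',cv2.resize(b,None,fx=4,fy=4,interpolation=2))
E
```

```text
top0 4583 0.0660348417815738
((507.33441162109375, -179.67086791992188), (293.49072265625, 334.0599365234375), 0.687333345413208) [[ 358.59592   -14.413273]
 [ 362.6033   -348.44916 ]
 [ 656.0729   -344.92847 ]
 [ 652.06555   -10.892578]]
handle 390 [ 0.50450822 -0.14099336  0.11305518] ((586.9012451171875, -63.683837890625), (259.68536376953125, 104.54240417480469), 44.08477783203125)
knob 154 [ 0.47231975 -0.21717819  0.04683097] [(np.int64(304), np.int64(413), np.int64(107), np.int64(256))]
side0 5947 0.06384144088884598
((508.35198974609375, -182.37652587890625), (334.1431579589844, 285.77716064453125), 89.62355041503906) [[ 364.3688   -348.50568 ]
 [ 650.1398   -350.3833  ]
 [ 652.3352    -16.247375]
 [ 366.5642    -14.369751]]
handle 368 [ 0.52484933 -0.13737947  0.11038276] ((613.1297607421875, -100.52067565917969), (264.0249328613281, 102.40953063964844), 21.71763801574707)
knob 221 [ 0.47173663 -0.22623602  0.04141685] [(np.int64(257), np.int64(400), np.int64(250), np.int64(329))]
```

View pics/c1.png

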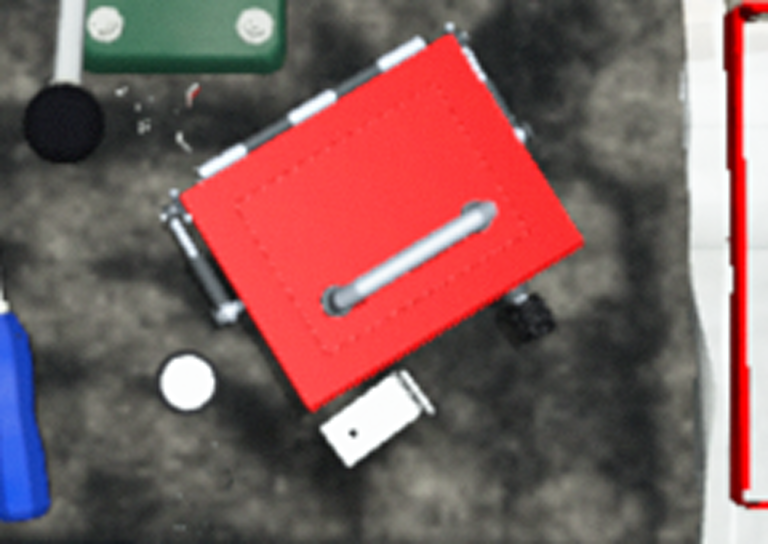

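View pics/c2.png

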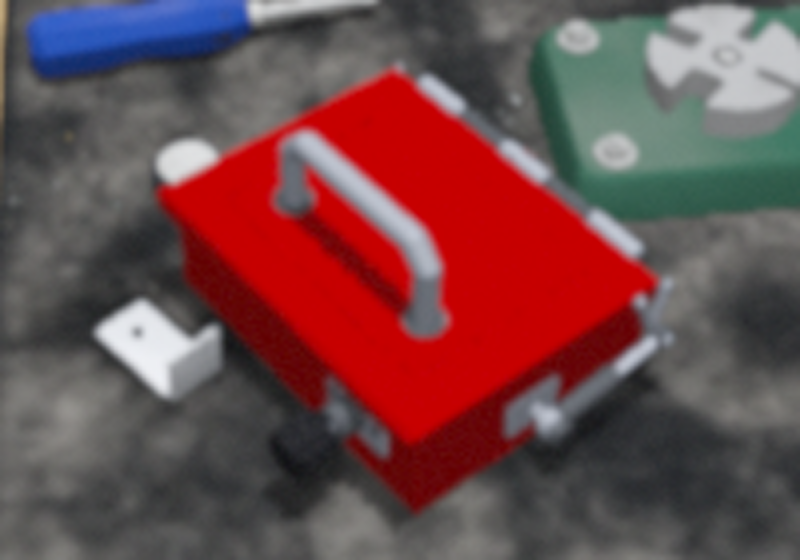

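The crops show the cover clearly in both views. Its top-view corners are roughly at (380,160), (422,226), (338,278) and (297,212), and the knob is in front of the right half. I'll redo the measurement on the largest connected component only.

```bash
python3 - <<'E'
from h import *
for n in ["top0","side0"]:
    d=load(n); P=cloud(d); im=d["image"].astype(int)
    red=(im[...,0]>110)&(im[...,1]<70)&(im[...,2]<70)
    v,u=np.mgrid[:420,:560]
    m=(red&(abs(P[...,2]-.065)<.008)).astype(np.uint8)
    m=cv2.morphologyEx(m,cv2.MORPH_CLOSE,np.ones((3,3)))
    nc,l,st,ce=cv2.connectedComponentsWithStats(m)
    guess=proj(d,[.51,-.15,.065]); i=l[int(guess[1]),int(guess[0])] or 1+np.argmax(st[1:,4])
    m=l==i; print(n,st[i])
    pts=np.array([plane(d,a,b,.065)[:2] for a,b in zip(u[m],v[m])],np.float32)
    r=cv2.minAreaRect(pts*1000); print(r)
    box=cv2.boxPoints(r)
    # edges
    e=[box[(k+1)%4]-box[k] for k in range(4)]
    L=max(e,key=np.linalg.norm); 
    if L[1]<0: L=-L
    yaw=np.arctan2(-L[0],L[1]); ex=np.array([np.cos(yaw),np.sin(yaw)]); print("yaw",yaw)
    # cover spans x from -78.5(=73.5-152) to 69.5 in housing -> centre at -4.5
    c=np.array(r[0]); o=c+4.5*ex; print("origin",o)
    ey=np.array([-ex[1],ex[0]])
    near=np.hypot(P[...,0]-o[0]/1e3,P[...,1]-o[1]/1e3)<.13
    loc=(P[...,:2]*1000-o)@np.stack([ex,ey],1)
    mh=near&(P[...,2]>.1)&(P[...,2]<.125)
    print("handle loc",mh.sum(),loc[mh].min(0),loc[mh].max(0),np.median(loc[mh],0),P[mh][:,2].max(), "expect -31.5,0,.114")
    mk=near&(P[...,2]>.03)&(P[...,2]<.06)&(loc[...,0]<-86)&(loc[...,0]>-120)&(im.max(-1)<70)
    print("knob loc",mk.sum(),loc[mk].min(0),loc[mk].max(0),np.median(loc[mk],0),P[mk][:,2].max())
E
```

```text
top0 [ 318  161  104  117 4494]
((527.1539306640625, -129.32427978515625), (148.25181579589844, 190.35450744628906), 31.767230987548828)
yaw 0.5544425
origin [ 530.97980404 -126.95516753]
handle loc 388 [-37.36353142 -53.89411144] [-25.27302586  53.79311771] [-31.17073523   2.16296074] 0.1192496193306744 expect -31.5,0,.114
knob loc 139 [-113.1213687   -59.27572792] [-88.91856389 -38.08484642] [-100.98054804  -47.31009025] 0.05574373432807748
side0 [ 229  228  125   94 5374]
((525.781982421875, -132.04742431640625), (149.528076171875, 192.51559448242188), 31.683866500854492)
yaw 0.55298764
origin [ 529.61129856 -129.68388081]
handle loc 333 [-36.82882351 -50.81370144] [-24.41567483  53.73625122] [-32.55238172  -6.4284136 ] 0.11527392350287516 expect -31.5,0,.114
knob loc 207 [-112.09631157  -60.09197213] [-87.63543543 -37.28337343] [-102.69021069  -52.34280931] 0.05064610548407978
```

```bash
cat >> h.py <<'E'
O=np.array([.5303,-.1283]); YAW=.5537
EX=np.array([np.cos(YAW),np.sin(YAW)]); EY=np.array([-EX[1],EX[0]])
def H(x,y,z): return np.r_[O+x*EX+y*EY,z]
def loc(p): q=np.asarray(p)[:2]-O; return np.array([q@EX,q@EY,p[2]])
def rel(s,target):
    from scipy.spatial.transform import Rotation as R
    r=R.from_quat(s["tool_rot"]); d=r.inv().apply(target-s["tcp_pos"])*100
    y=r.as_matrix()[:,1]; x=r.as_matrix()[:,0]
    roll=-(YAW-np.arctan2(x[1],x[0])); roll=(roll+np.pi)%(2*np.pi)-np.pi
    return d,roll
E
python3 - <<'E'
from h import *
from station import manip
d=load("top0");P=cloud(d)
m=(d["image"].min(-1)>170)
L=(P[...,:2]-O)@np.stack([EX,EY],1)
m&=(abs(L[...,0]+.11)<.05)&(abs(L[...,1])<.1)
print(m.sum(),L[m].min(0),L[m].max(0),P[m][:,2].max())
s=manip.sense()
print(H(-.104,-.05,.044), rel(s,H(-.104,-.05,.20)), rel(s,H(-.104,-.05,.044)))
E
```

```text
465 [-0.12225667 -0.0499894 ] [-0.08569568  0.09154855] 0.04530548617462042
[ 0.46813109 -0.22551639  0.044     ] (array([-51.83041015, -66.33775088,   5.05221905]), np.float64(2.214071077333335)) (array([-51.83501783, -66.31145233,  20.65219621]), np.float64(2.214071077333335))
```

```bash
python3 -m creep '{"claw":[8.5,8.5,8.5,8.5,8.5,8.5,8.5,8.5,8.5,8.5,8.5,8.5],"dp":[[-2.6,-3.3,0],[-5.2,-6.6,0],[-7.8,-9.9,0],[-10.4,-13.3,0],[-13,-16.6,0],[-15.6,-19.9,0],[-18.2,-23.2,0],[-20.8,-26.5,0],[-23.4,-29.8,0],[-26,-33.2,0],[-28.6,-36.5,0],[-31,-39.8,0]],"roll":[0.11,0.22,0.33,0.44,0.55,0.66,0.77,0.88,0.99,1.1,1.21,1.32]}' 60
python3 - <<'E'
from h import *
from station import manip
s=manip.sense(); print(s["q"],s["tcp_pos"])
print(rel(s,H(-.104,-.05,.16)))
d=load("top0")
for p in [(374,278),(369,267),(375,272),(340,285)]: print(p,loc(plane(d,*p,.02)))
E
```

```text
t: 1.35
tcp_pos: [0.3718, 0.0964, 0.2504]
tool_rot: [0.751, 0.661, 0.0, 0.0]
force: [1.4, 0.5, 0.3]
finger_gap: 0.996
[-3.94142739e-02  2.00915910e-01  1.99703035e+00  2.69440640e-05
  9.42966183e-01  8.82069374e-02] [0.37182514 0.09642952 0.25041982]
(array([-30.70755539,  13.64421657,   9.04869537]), np.float64(0.8894593237788229))
(374, 278) [-0.11764477  0.0304746   0.02      ]
(369, 267) [-0.09459804  0.02752187  0.02      ]
(375, 272) [-0.10882417  0.02264536  0.02      ]
(340, 285) [-0.09507417  0.09425723  0.02      ]
```

```bash
python3 -m creep '{"claw":[8.5,8.5,8.5,8,7.5,7,6.5,6,5.5,5.5,5.5,5.5],"dp":[[-3,1.4,0],[-6.1,2.7,0],[-9.2,4.1,0],[-12.3,5.5,0.5],[-15.4,6.8,1.5],[-18.4,8.2,3],[-21.5,9.6,4.5],[-24.6,10.9,6],[-27.7,12.3,7.5],[-30.7,13.64,9],[-30.7,13.64,9],[-30.7,13.64,9]],"roll":[0.09,0.18,0.27,0.36,0.45,0.54,0.63,0.72,0.81,0.889,0.889,0.889]}'
python3 - <<'E'
from h import *
from station import manip,imaging
s=manip.sense(); print(s["q"],s["tcp_pos"],loc(s["tcp_pos"]))
print(rel(s,H(-.104,-.05,.044)))
for n in ("wrist","top"):
    d=imaging.snapshot(n); cv2.imwrite(f"pics/{n}1.png",d["image"][:,:,::-1]); np.savez(n+"1.npz",**d)
E
```

```text
t: 2.55
tcp_pos: [0.4687, -0.2235, 0.1596]
tool_rot: [0.961, 0.275, -0.001, -0.001]
force: [0.5, -0.5, -0.0]
finger_gap: 0.642
[-6.60494246e-01  5.21362458e-01  1.78196245e+00  3.00326065e-04
  8.40412302e-01  3.52173836e-01] [ 0.4686549  -0.22345635  0.159598  ] [-0.1024712 -0.0485232  0.159598 ]
(array([-0.14737411,  0.17119166, 11.55954744]), np.float64(0.0042281942114943405))
```

View pics/wrist1.png

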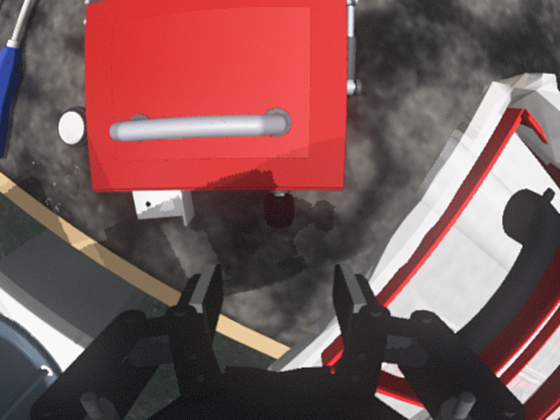

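View pics/top1.png

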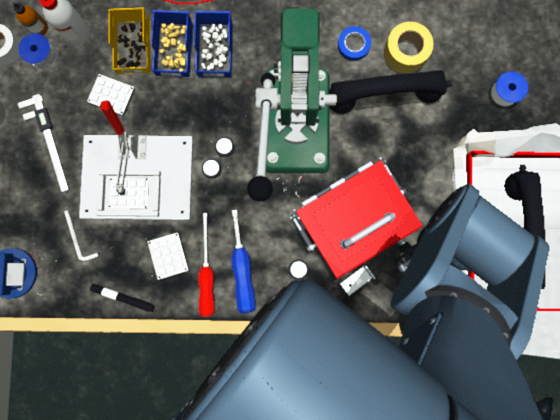

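The wrist view shows the knob at about (280,205), centred between the fingers. The bracket at (165,205) is clear of them. I'll descend to the knob.

```bash
python3 -m creep '{"claw":[5.5,5.5,5.5,5.5,5.5,5.5,5.5,5.5],"dp":[[0,0.1,2],[-0.1,0.1,4],[-0.1,0.15,6],[-0.15,0.15,8],[-0.15,0.15,9.5],[-0.15,0.15,11],[-0.15,0.15,11.5],[-0.15,0.15,11.5]],"roll":[0,0,0,0,0,0,0,0]}'
python3 - <<'E'
from h import *
from station import manip,imaging
s=manip.sense(); print(loc(s["tcp_pos"]),s["force"])
for n in ("wrist","side"):
    d=imaging.snapshot(n); cv2.imwrite(f"pics/{n}2.png",d["image"][:,:,::-1] if n=="wrist" else cv2.resize(d["image"][200:360,190:390,::-1],None,fx=4,fy=3.7))
E
```

```text
t: 3.45
tcp_pos: [0.4684, -0.2243, 0.0454]
tool_rot: [0.961, 0.276, -0.0, -0.0]
force: [-0.4, 0.5, 0.2]
finger_gap: 0.641
[-0.10314255 -0.04910408  0.04538945] [-0.3926462   0.50711113  0.23854852]
```

View pics/wrist2.png

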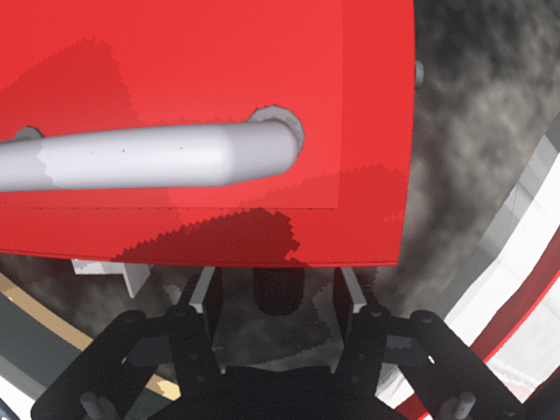

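View pics/side2.png

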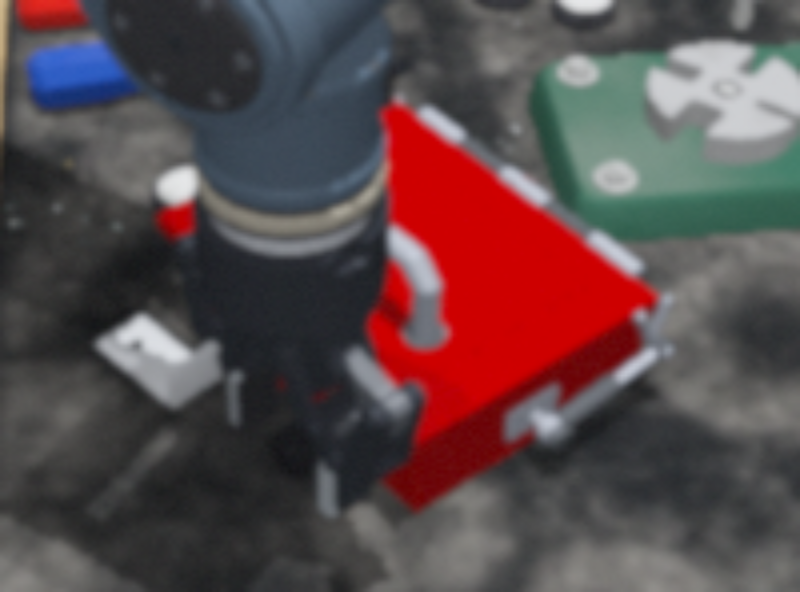

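The knob sits between the fingers at columns 255–303, with the fingers at 207 and 345. Closing now.

```bash
python3 -m creep '{"claw":[1.5,1.5,1.5,1.5,1.5,1.5,1.5,1.5],"dp":[[0,0,0],[0,0,0],[0,0,0],[0,0,0],[0,0,0],[0,0,0],[0,0,0],[0,0,0]],"roll":[0,0,0,0,0,0,0,0]}' 60
python3 - <<'E'
from h import *
from station import manip,imaging
s=manip.sense(); print(loc(s["tcp_pos"]),s["force"],s["finger_gap"]*8.54)
E
```

```text
t: 4.35
tcp_pos: [0.4684, -0.2248, 0.0461]
tool_rot: [0.961, 0.275, 0.0, -0.0]
force: [-0.7, 2.0, 5.9]
finger_gap: 0.235
[-0.10340078 -0.04954371  0.04614779] [-0.72902694  2.01684217  5.94849081] 2.00827093489408
```

```bash
python3 -m creep '{"claw":[1.5,1.5,1.5,1.5,1.5,1.5,1.5,1.5],"dp":[[-0.2,0,0],[-0.4,0,0],[-0.6,0,0],[-0.8,0,0],[-1.0,0,0],[-1.2,0,0],[-1.3,0,0],[-1.3,0,0]],"roll":[0,0,0,0,0,0,0,0]}' 60
python3 - <<'E'
from h import *
from station import manip,imaging
s=manip.sense(); print(loc(s["tcp_pos"]),s["force"],s["force"][:2]@EX,s["finger_gap"]*8.54)
for n in ("wrist","side"):
    d=imaging.snapshot(n); cv2.imwrite(f"pics/{n}3.png",d["image"][:,:,::-1] if n=="wrist" else cv2.resize(d["image"][200:360,190:390,::-1],None,fx=4,fy=3.7))
E
```

```text
t: 5.15
tcp_pos: [0.4584, -0.2309, 0.0461]
tool_rot: [0.961, 0.275, 0.001, -0.0]
force: [4.1, 6.9, 4.1]
finger_gap: 0.235
[-0.11509438 -0.04952259  0.04605955] [4.12321763 6.94419195 4.08395623] 7.158665934784955 2.008780068194177
```

View pics/wrist3.png

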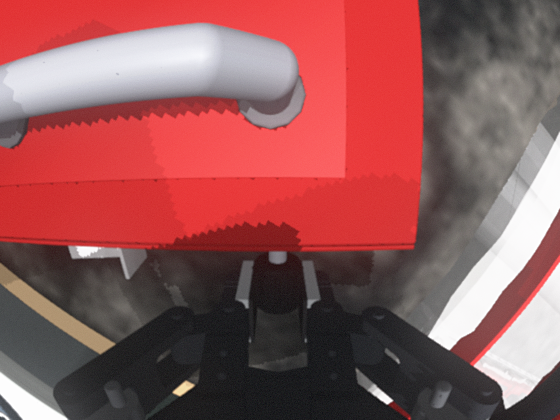

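View pics/side3.png

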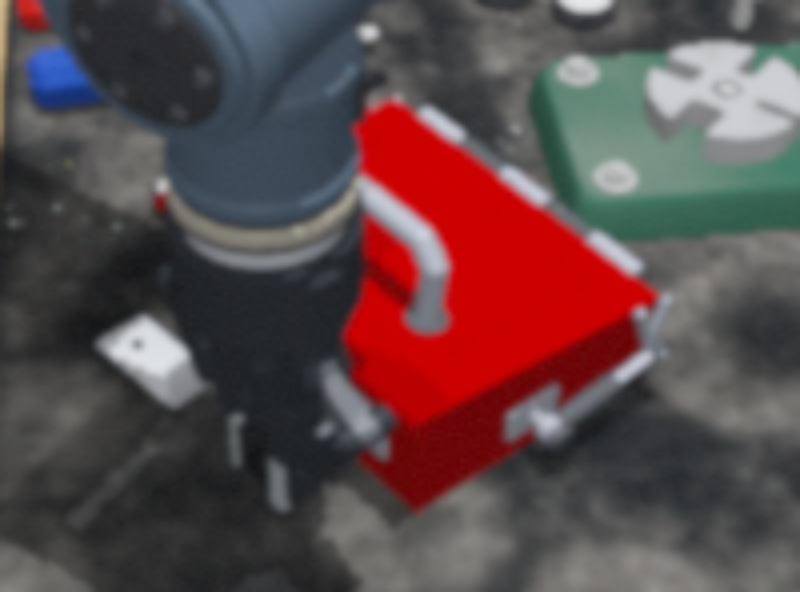

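The cover has popped: its edge moved from row 265 to 245. TCP travel is 11.7 mm. I'll pull about 1 mm further for margin, to roughly 12.7 mm, and hold.

```bash
python3 -m creep '{"claw":[1.5,1.5,1.5,1.5,1.5,1.5],"dp":[[-0.1,0,0],[-0.12,0,0],[-0.12,0,0],[-0.12,0,0],[-0.12,0,0],[-0.12,0,0]],"roll":[0,0,0,0,0,0]}' 60
python3 - <<'E'
from h import *
from station import manip,imaging
s=manip.sense(); print(loc(s["tcp_pos"]),s["force"],s["force"][:2]@EX,s["finger_gap"]*8.54)
d=imaging.snapshot("wrist"); cv2.imwrite(f"pics/w4.png",cv2.resize(d["image"][200:350,190:370,::-1],None,fx=4,fy=4))
d=imaging.snapshot("top"); P=cloud(d); L=(P[...,:2]-O)@np.stack([EX,EY],1); im=d["image"].astype(int)
m=(im[...,0]>110)&(im[...,1]<70)&(abs(L[...,1])<.09)&(abs(L[...,0])<.08)&(P[...,2]>.05)&(P[...,2]<.1)
print("slope angle",np.arctan(-np.polyfit(L[m][:,0],P[m][:,2],1)[0]))
E
```

```text
t: 5.85
tcp_pos: [0.4576, -0.2315, 0.046]
tool_rot: [0.961, 0.275, 0.001, -0.0]
force: [4.8, 7.5, 3.8]
finger_gap: 0.23
[-0.11610787 -0.04952594  0.04603793] [4.84865433 7.46078773 3.7879608 ] 8.047357006293552 1.9616672599975695
slope angle 0.10722244886541844
```

View pics/w4.png

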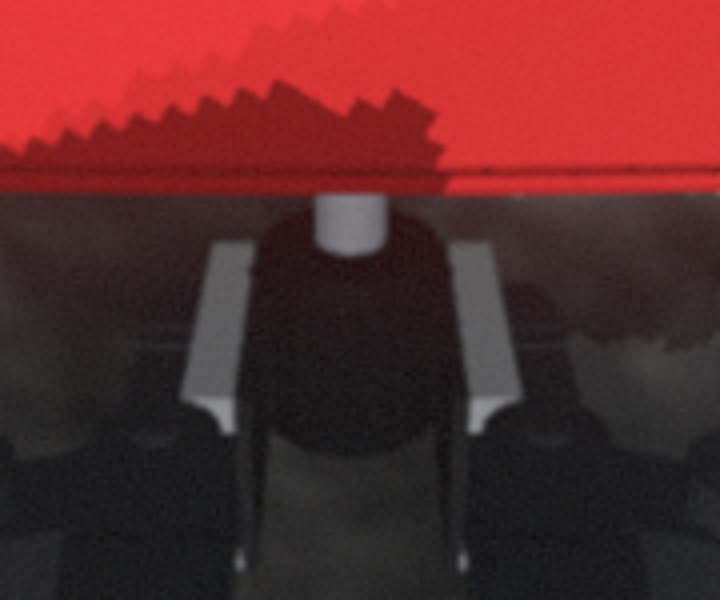

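Force is 8.0 N, which corresponds to about 13 mm on the spring. The knob's stem is visible, and the cover slope from depth is 0.107 rad. Next I return the knob home and release it.

```bash
python3 -m creep '{"claw":[1.5,1.5,1.5,1.5,1.5,1.5,5.5,5.5,5.5,5.5,5.5,5.5],"dp":[[0.3,0,0],[0.6,0,0],[0.9,0,0],[1.2,0,0],[1.4,0,0],[1.4,0,0],[1.4,0,0],[1.4,0,0],[1.4,0,0],[1.4,0,0],[1.4,0,0],[1.4,0,0]],"roll":[0,0,0,0,0,0,0,0,0,0,0,0]}' 60
python3 -m creep '{"claw":[5.5,5.5,5.5,5.5,5.5,5.5,5.5,5.5],"dp":[[-0.5,0,-3],[-0.5,0,-7],[-0.5,0,-11],[-0.5,0,-15],[-0.5,0,-17],[-0.5,0,-18],[-0.5,0,-18],[-0.5,0,-18]],"roll":[0,0,0,0,0,0,0,0]}'
python3 - <<'E'
from h import *
from station import manip,imaging
s=manip.sense(); print(s["q"],loc(s["tcp_pos"]),s["force"],s["finger_gap"]*8.54)
print(rel(s,H(-.026,0,.22)))
d=imaging.snapshot("wrist"); cv2.imwrite(f"pics/w5.png",d["image"][...,::-1])
d=imaging.snapshot("top"); P=cloud(d); L=(P[...,:2]-O)@np.stack([EX,EY],1); im=d["image"].astype(int)
m=(im[...,0]>110)&(im[...,1]<70)&(abs(L[...,1])<.09)&(abs(L[...,0])<.08)&(P[...,2]>.05)&(P[...,2]<.1)
print("slope angle",np.arctan(-np.polyfit(L[m][:,0],P[m][:,2],1)[0]))
mh=(abs(L[...,1])<.045)&(abs(L[...,0])<.06)&(P[...,2]>.108)&(P[...,2]<.14)
print("handle",mh.sum(),np.median(L[mh],0),P[mh][:,2].max())
E
```

```text
t: 7.15
tcp_pos: [0.4685, -0.2256, 0.0452]
tool_rot: [0.961, 0.276, -0.0, -0.0]
force: [0.5, 0.1, -0.6]
finger_gap: 0.644
t: 7.95
tcp_pos: [0.4636, -0.2277, 0.2243]
tool_rot: [0.961, 0.276, -0.001, -0.001]
force: [0.1, 0.1, -0.5]
finger_gap: 0.65
[-6.73061364e-01  4.18806942e-01  1.72946860e+00 -7.63537101e-05
  9.95541891e-01  3.39024054e-01] [-0.10899359 -0.0494264   0.22425057] [ 0.09447976  0.09452705 -0.50769237] 5.5531278234905574
(array([ 8.32456687, -4.8997578 ,  0.42857251]), np.float64(0.005053350904411058))
slope angle 0.10223439988041653
handle 338 [-0.02511874  0.00094415] 0.12924353152929005
```

View pics/w5.png

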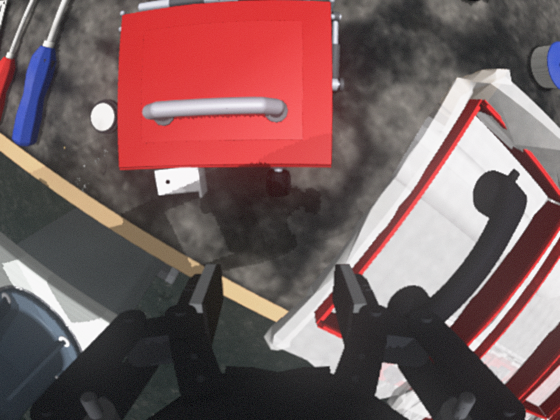

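The knob is back home at (278,182) and the handle is free. Moving above the handle with a quarter turn.

```bash
python3 -m creep '{"claw":[5.5,5.5,5.5,5.5,5.5,5.5,5.5,5.5,5.5,5.5,5.5,5.5],"dp":[[0.8,-0.4,0],[1.6,-0.9,0],[2.4,-1.4,0],[3.2,-1.9,0],[4,-2.4,0],[4.9,-2.9,0],[5.7,-3.3,0],[6.5,-3.8,0],[7.3,-4.3,0],[8.1,-4.8,0],[8.3,-4.9,0.2],[8.3,-4.9,0.4]],"roll":[-0.14,-0.28,-0.42,-0.56,-0.7,-0.84,-0.98,-1.12,-1.26,-1.4,-1.54,-1.567]}'
python3 -m creep '{"claw":[5.5,5.5],"dp":[[0,0,0],[0,0,0]],"roll":[0,0]}'
python3 - <<'E'
from h import *
from station import manip,imaging
s=manip.sense(); print(s["q"],loc(s["tcp_pos"]),s["force"])
print(rel(s,H(-.0257,0,.121)))
for n in ("wrist","side"):
    d=imaging.snapshot(n); cv2.imwrite(f"pics/{n}6.png",d["image"][...,::-1])
E
```

```text
t: 9.25
tcp_pos: [0.5082, -0.1419, 0.2198]
tool_rot: [0.485, 0.874, -0.0, -0.001]
force: [-0.3, -0.8, -0.6]
finger_gap: 0.642
t: 9.45
tcp_pos: [0.5083, -0.1426, 0.2206]
tool_rot: [0.487, 0.873, -0.0, -0.001]
force: [0.4, 0.3, 0.9]
finger_gap: 0.644
[-4.85353197e-01  4.38061504e-01  1.70615466e+00 -8.24358054e-05
  9.98816733e-01 -1.03814078e+00] [-0.02622681 -0.00064498  0.22062859] [0.3566133  0.32627801 0.93843177]
(array([0.0525329 , 0.06050659, 9.9628848 ]), np.float64(1.569928103994851))
```

View pics/wrist6.png

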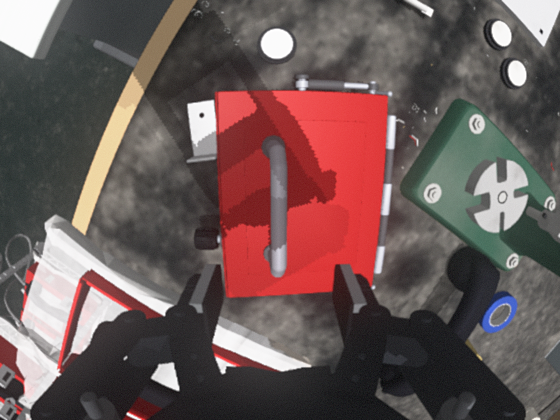

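View pics/side6.png

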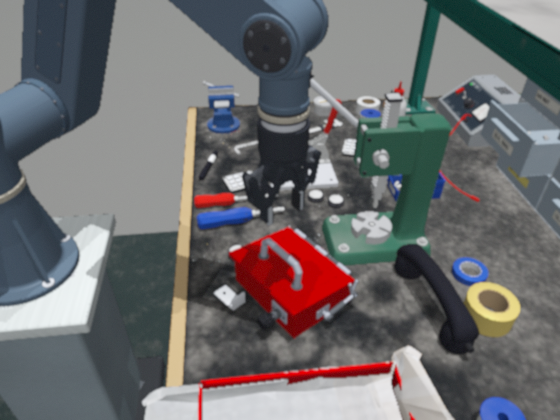

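The bar at column 278 is centred between the fingers at 207 and 347. The wrist is about 180 mm from the lever ball. Descending and gripping.

```bash
python3 -m creep '{"claw":[5.5,5.5,5.5,5.5,5.5,5,1,1,1,1,1,1],"dp":[[0.05,0.05,2.5],[0.05,0.05,5],[0.05,0.05,7.5],[0.05,0.05,9],[0.05,0.05,9.9],[0.05,0.05,9.9],[0.05,0.05,9.9],[0.05,0.05,9.9],[0.05,0.05,9.9],[0.05,0.05,9.9],[0.05,0.05,9.9],[0.05,0.05,9.9]],"roll":[0,0,0,0,0,0,0,0,0,0,0,0]}' 45
python3 - <<'E'
from h import *
from station import manip,imaging
s=manip.sense(); print(loc(s["tcp_pos"]),s["force"],s["finger_gap"]*8.54)
print(s["tool_rot"])
d=imaging.snapshot("wrist"); cv2.imwrite("pics/w7.png",d["image"][...,::-1])
# arc in housing frame
tp=loc(s["tcp_pos"])
r=lambda a:np.array([73.5-105*np.cos(a)+45*np.sin(a),63+105*np.sin(a)+45*np.cos(a)])
r0=r(.107)
for a in np.r_[.107,np.arange(.2,1.09,.1),.84,1.03,1.05]: print(round(a,3),(r(a)-r0).round(1))
E
```

```text
t: 10.75
tcp_pos: [0.5089, -0.1425, 0.1228]
tool_rot: [0.486, 0.874, -0.0, 0.001]
force: [-2.8, -3.2, 2.7]
finger_gap: 0.124
[-0.02564887 -0.00079235  0.12278445] [-2.80473821 -3.15856687  2.66573575] 1.0552648638809408
[ 4.86178384e-01  8.73859348e-01 -4.05538568e-04  5.04633545e-04]
0.107 [0. 0.]
0.2 [5.6 9. ]
0.3 [12.6 18.1]
0.4 [20.4 26.4]
0.5 [29.  33.9]
0.6 [38.3 40.5]
0.7 [48.3 46.1]
0.8 [58.7 50.7]
0.9 [69.6 54.3]
1.0 [80.7 56.7]
0.84 [63.  52.3]
1.03 [84.1 57.2]
1.05 [86.4 57.5]
```

View pics/w7.png

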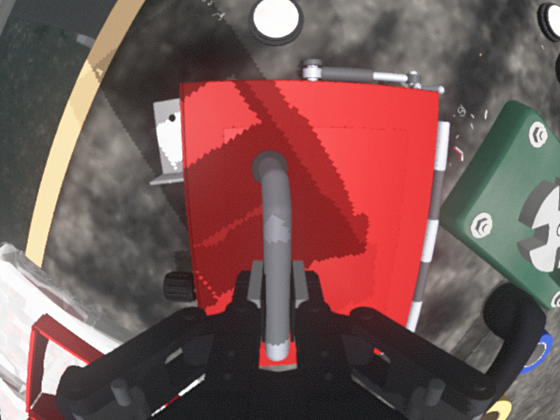

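The bar is pinched: the opening reads 10.6 mm and the fingers sit on the grip. I'll raise it along the arc in steps.

```bash
python3 -m creep '{"claw":[1,1,1,1,1,1,1,1,1,1],"dp":[[0,0.26,-0.43],[0,0.56,-0.9],[0,0.9,-1.36],[0,1.26,-1.81],[0,1.64,-2.23],[0,2.04,-2.64],[0,2.46,-3.02],[0,2.9,-3.39],[0,2.9,-3.39],[0,2.9,-3.39]],"roll":[0,0,0,0,0,0,0,0,0,0]}' 45
cat > ang.py <<'E'
from h import *
from station import manip,imaging
from scipy.optimize import minimize_scalar
s=manip.sense(); p=loc(s["tcp_pos"]); print("loc",p.round(4),"F",s["force"].round(1),"Fx",round(s["force"][:2]@EX,1),"gap",s["finger_gap"]*8.54,"t",s["t"])
# bar direction about hinge
th=np.arctan2(p[2]-.063,-(p[0]-.0735)); print("a from tcp (bearing):",th-np.arctan2(45,105), "radius",np.hypot(p[2]-.063,p[0]-.0735)*1e3,"nominal",np.hypot(105,45))
E
python3 ang.py; python3 - <<'E'
from h import *
from station import imaging
d=imaging.snapshot("side"); cv2.imwrite("pics/s8.png",d["image"][...,::-1])
E
```

```text
t: 11.8
tcp_pos: [0.5305, -0.1289, 0.1559]
tool_rot: [0.485, 0.874, -0.003, -0.002]
force: [-9.0, -11.3, 3.1]
finger_gap: 0.128
loc [-1.000e-04 -6.000e-04  1.559e-01] F [ -9.  -11.3   3.1] Fx -13.6 gap 1.0928889763814102 t 11.8
a from tcp (bearing): 0.49597584626523766 radius 118.57535363600857 nominal 114.23659658795863
```

View pics/s8.png

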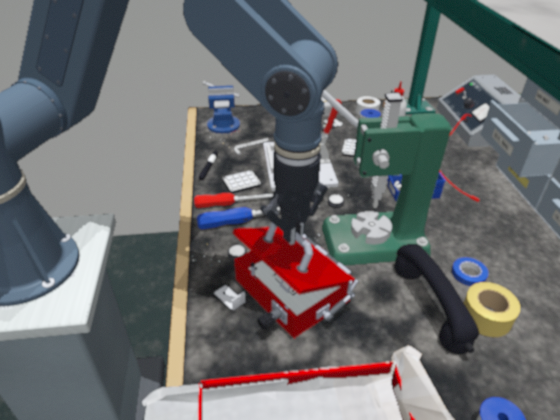

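The cover follows, clearly half open in the side view. Cross-check its angle from the cover plane in the depth maps.

```bash
cat > slope.py <<'E'
from h import *
from station import imaging
import sys
for n in ("top","side"):
    d=imaging.snapshot(n); P=cloud(d); L=(P[...,:2]-O)@np.stack([EX,EY],1); im=d["image"].astype(int)
    if len(sys.argv)>1: cv2.imwrite(f"pics/{n}{sys.argv[1]}.png",d["image"][...,::-1])
    m=(im[...,0]>70)&(im[...,1]<.4*im[...,0])&(abs(L[...,1])<.092)&(L[...,0]>-.1)&(L[...,0]<.075)&(P[...,2]>.075)&(P[...,2]<.22)
    dx=.0735-L[...,0][m]; dz=P[...,2][m]-.063
    if m.sum()<30: print(n,m.sum()); continue
    # panel top surface is 2mm above axis plane: robust histogram of bearing
    b=np.arctan2(dz,dx)-np.arcsin(.002/np.hypot(dx,dz).clip(.01))
    k=np.hypot(dx,dz)>.05; b=b[k]
    h,e=np.histogram(b,60,(0,1.5)); i=h.argmax(); print(n,len(b),"median",np.median(b).round(3),"mode",round((e[i]+e[i+1])/2,3),h[i])
E
python3 slope.py
```

```text
top 501 median 0.462 mode 0.462 218
side 2621 median 0.439 mode 0.438 2101
```

Depth gives about 0.45 rad, roughly 0.04 behind the commanded arc. Continuing to a nominal 0.9.

```bash
python3 -m creep '{"claw":[1,1,1,1,1,1,1,1,1,1],"dp":[[0,0.46,-0.34],[0,0.93,-0.66],[0,1.42,-0.95],[0,1.93,-1.22],[0,2.45,-1.46],[0,2.97,-1.68],[0,3.51,-1.87],[0,4.06,-2.04],[0,4.06,-2.04],[0,4.06,-2.04]],"roll":[0,0,0,0,0,0,0,0,0,0]}' 45
python3 ang.py; python3 slope.py 9
```

```text
t: 12.95
tcp_pos: [0.5674, -0.1061, 0.179]
tool_rot: [0.486, 0.874, -0.001, 0.0]
force: [-6.6, -3.9, 15.4]
finger_gap: 0.127
loc [ 0.0432 -0.0006  0.179 ] F [-6.6 -3.9 15.4] Fx -7.7 gap 1.0873262752061756 t 12.95
a from tcp (bearing): 0.9102739777725517 radius 119.87972518272224 nominal 114.23659658795863
top 311 median 0.897 mode 0.888 172
side 706 median 0.855 mode 0.862 203
```

View pics/side9.png

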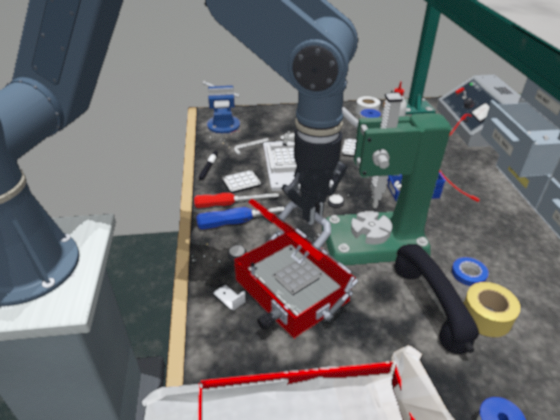

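View pics/top9.png

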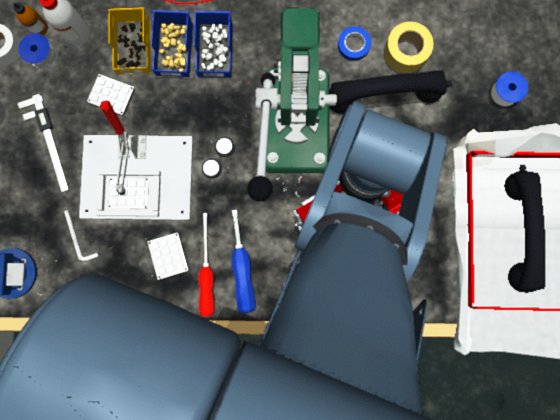

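The forearm is clear of the lever ball, and the cover is at about 0.87 rad. Going gently past the balance point.

```bash
python3 -m creep '{"claw":[1,1,1,1,1,1,1,1,1,1],"dp":[[0,0.4,-0.15],[0,0.8,-0.25],[0,1.2,-0.35],[0,1.5,-0.4],[0,1.8,-0.43],[0,2.05,-0.46],[0,2.05,-0.46],[0,2.05,-0.46],[0,2.05,-0.46],[0,2.05,-0.46]],"roll":[0,0,0,0,0,0,0,0,0,0]}' 45
python3 ang.py; python3 slope.py 10
```

```text
t: 14.05
tcp_pos: [0.5863, -0.0943, 0.182]
tool_rot: [0.486, 0.874, 0.0, 0.001]
force: [-0.3, -2.0, 5.1]
finger_gap: 0.128
loc [ 0.0655 -0.0005  0.182 ] F [-0.3 -2.   5.1] Fx -1.3 gap 1.0935999949622885 t 14.05
a from tcp (bearing): 1.0987119711904572 radius 119.2447932164094 nominal 114.23659658795863
top 275 median 1.098 mode 1.088 155
side 872 median 1.041 mode 1.038 408
```

View pics/side10.png

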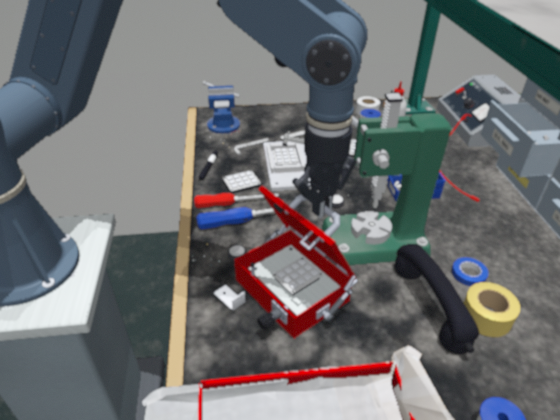

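All estimates (1.04–1.10) are beyond 1.0. I'll add 3 mm of margin and pause there.

```bash
python3 -m creep '{"claw":[1,1,1,1,1,1,1],"dp":[[0,0.15,0],[0,0.3,0],[0,0.3,0],[0,0.3,0],[0,0.3,0],[0,0.3,0],[0,0.3,0]],"roll":[0,0,0,0,0,0,0]}' 45
python3 ang.py; python3 slope.py 11
```

```text
t: 14.85
tcp_pos: [0.5891, -0.0926, 0.182]
tool_rot: [0.486, 0.874, 0.001, 0.001]
force: [0.6, -0.3, 5.5]
finger_gap: 0.129
loc [ 0.0688 -0.0005  0.182 ] F [ 0.6 -0.3  5.5] Fx 0.4 gap 1.1040698804909985 t 14.85
a from tcp (bearing): 1.126069472244301 radius 119.05350304597395 nominal 114.23659658795863
top 269 median 1.127 mode 1.138 168
side 971 median 1.072 mode 1.062 416
```

```bash
python3 -m creep '{"claw":[1,1,1,1,1,1,1,1,1,1],"dp":[[0,-0.35,0.02],[0,-0.7,0.04],[0,-1.24,0.12],[0,-1.79,0.23],[0,-2.35,0.36],[0,-2.68,0.46],[0,-2.9,0.53],[0,-2.9,0.53],[0,-2.9,0.53],[0,-2.9,0.53]],"roll":[0,0,0,0,0,0,0,0,0,0]}' 45
python3 ang.py; python3 slope.py 12
```

```text
t: 15.95
tcp_pos: [0.5633, -0.1084, 0.1757]
tool_rot: [0.486, 0.874, -0.0, 0.0]
force: [2.8, -3.0, -0.9]
finger_gap: 0.123
loc [ 0.0385 -0.0005  0.1757] F [ 2.8 -3.  -0.9] Fx 0.8 gap 1.0485546018858412 t 15.95
a from tcp (bearing): 0.8651329068899514 radius 117.97841668744826 nominal 114.23659658795863
top 318 median 0.854 mode 0.862 200
side 926 median 0.828 mode 0.838 486
```

View pics/side12.png

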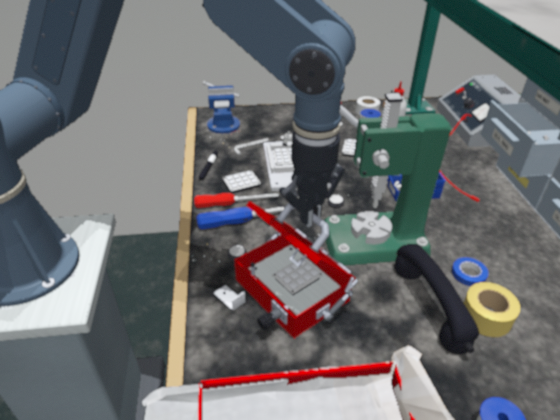

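All three estimates give 0.83–0.865 rad, mid-window. I'll do a short steadiness check, check the knob and the loose items, then hand in.

```bash
python3 -m creep '{"claw":[1,1,1,1,1],"dp":[[0,0,0],[0,0,0],[0,0,0],[0,0,0],[0,0,0]],"roll":[0,0,0,0,0]}' 45
python3 ang.py; python3 slope.py 13
python3 - <<'E'
import cv2,numpy as np
a=cv2.imread('pics/side0.png')[180:350,190:300];b=cv2.imread('pics/side13.png')[180:350,190:300]
cv2.imwrite('pics/cmp.png',cv2.resize(np.hstack([a,b]),None,fx=3.4,fy=3.4))
E
```

```text
t: 16.55
tcp_pos: [0.5636, -0.1083, 0.1758]
tool_rot: [0.486, 0.874, -0.0, 0.0]
force: [3.2, -3.8, -2.8]
finger_gap: 0.123
loc [ 0.0388 -0.0005  0.1758] F [ 3.2 -3.8 -2.8] Fx 0.8 gap 1.049728895472147 t 16.55
a from tcp (bearing): 0.8676167391482106 radius 118.02335602452528 nominal 114.23659658795863
top 317 median 0.857 mode 0.862 221
side 923 median 0.83 mode 0.838 493
```

View pics/cmp.png

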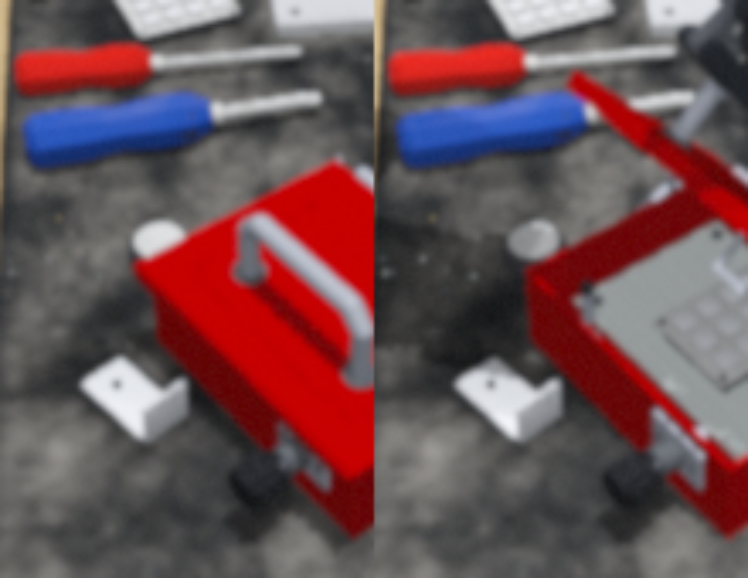

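The before and after crops match. The knob is at the same place (262,478 → 636,478, minus the 374 px panel offset), and the bracket, capsule, drivers and keypad have not moved. The cover is steady.

```bash
python3 -c "
from station import workorder
print(workorder.sign_off())"
```

```text
the job is handed in; nothing more can be done
None
```

The cover is being held steady just below its balance point, at about 0.85 rad (about 0.11 rad, or 12 mm at the handle, below 0.96), and the job is handed in.

- **Latch:** I pulled the knob out about 13 mm, judged from the tool travel and an 8 N spring force. The cover popped ajar to about 0.107 rad, and I returned the knob home. I didn't see the ring mark itself in the pictures.
- **Past balance:** I raised the cover by its handle to about 1.1 rad and paused there for over half a second. The springs did not throw it open.
- **Final hold:** The last estimates were 0.83 rad (side depth), 0.86 rad (top depth) and 0.87 rad (tool position). They disagree by about 0.04 rad but all lie within 0.74–0.93, and 0.6 s apart they agreed within 0.003 rad.
- **Bench:** In the side view the knob is home, and the bracket, capsule, both screwdrivers and the keypad look unmoved. The last run time I read was 16.6 s.

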